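# Stir the grinding beads under the drying lamp

## Task

Seven washed grinding beads are drying in the glass dish under the lamp. Take the stirrer from its leaning rest, put its bulb down onto the bottom of the dish and stir the beads round two full turns, about midway between the dish's centre and its wall, so that every bead is plainly shoved away from where it lay; then lay the stirrer back home in its rest. Keep all beads in the dish, do not ram the dish or knock the lamp, and leave the jar, the case and the screwdriver alone.

Things in the scene. Friction and masses are not known exactly. Their poses are not given: they have to be found in the camera images.
- stirrer: Steel stirring rod with a bulb at its foot, grey grip. Origin: bulb centre; +z runs up the rod. Round shaft 12 mm diameter; square grip 22 x 22 mm from 148 to 222 mm up (flats square to its x and y). About 140 g, mass centre about 120 mm up. Starts lying in the rest, leaning 35 degrees from vertical, grip towards the rest's -x, its y axis level.
- stirrer_bulb (a point): Centre of the stirrer's bulb, 24 mm ball.
- stirrer_top (a point): Centre of the stirrer's top end, 222 mm from the bulb centre.
- rest: Fixed aluminium leaning rest, dark base 170 x 90 mm, 150 mm tall. Origin on the bench under the bulb's place. A 90 degree V trough, open towards its +x and up, carries the shaft from 45 to 125 mm above the bulb centre. The trough's upward direction is (-0.574, 0, 0.819) in the rest's frame: it leans 35 degrees to its -x, which faces roughly the robot's right (-y).
- rest_foot (a point): Where the bulb's centre lies when the stirrer is home (40 mm above the bench), against a 44 mm square foot stop. The stirrer comes out up along the rod or away from the V, along (0.819, 0, 0.574) in the rest's frame; released a few mm off, it drops home.
- rest_top (a point): Where the top end's centre lies when the stirrer is home in the rest.
- stand: Fixed drying stand: grey base plate 235 x 180 x 20 mm, on it a round glass dish glued down, and a 16 mm steel post at x = +125 mm in its frame. Origin on the bench under the dish's centre; +x points from the dish to the post, roughly to the robot's left (+y); the -x side, roughly to the robot's right, is open.
- dish_floor (a point): Centre of the dish's inner floor, 25 mm above the bench, axes as the stand's. The dish: inner radius 80 mm, wall 4.5 mm, flat floor, straight wall, rim 35 mm above this floor.
- lamp: White ring-shaped lamp shade on the stand's post, centred over the dish: outer radius 50 mm, hole radius 28 mm, from 190 to 260 mm above the bench; an 18 mm wide arm joins it to the post at 235 mm hseven. No room to stir upright: a tool leaning about 35 degrees, upper end towards the stand's -x, passes beside it. Origin as the stand's.
- lamp_edge (a point): Centre of the lamp's lower opening, 190 mm above the bench.
- jar: Bystander: amber glass jar with black cap, 54 mm diameter, 75 mm tall; origin at its underside.
- case: Bystander: small yellow case 60 x 40 x 24 mm; origin at its underside.
- screwdriver: Bystander: white-handled screwdriver, 170 mm long, lying on the bench along its x axis.
- bead0_center (a point): Centre of one of seven equal white ceramic grinding beads, 22 mm balls of 22 g, lying loose in one layer on the dish's floor, between 17 and 49 mm from its centre.
- bead1_center (a point): Centre of one of seven equal white ceramic grinding beads, 22 mm balls of 22 g, lying loose in one layer on the dish's floor, between 17 and 49 mm from its centre.
- bead2_center (a point): Centre of one of seven equal white ceramic grinding beads, 22 mm balls of 22 g, lying loose in one layer on the dish's floor, between 17 and 49 mm from its centre.
- bead3_center (a point): Centre of one of seven equal white ceramic grinding beads, 22 mm balls of 22 g, lying loose in one layer on the dish's floor, between 17 and 49 mm from its centre.
- bead4_center (a point): Centre of one of seven equal white ceramic grinding beads, 22 mm balls of 22 g, lying loose in one layer on the dish's floor, between 17 and 49 mm from its centre.
- bead5_center (a point): Centre of one of seven equal white ceramic grinding beads, 22 mm balls of 22 g, lying loose in one layer on the dish's floor, between 17 and 49 mm from its centre.
- bead6_center (a point): Centre of one of seven equal white ceramic grinding beads, 22 mm balls of 22 g, lying loose in one layer on the dish's floor, between 17 and 49 mm from its centre.
Mind the look-alikes: they are no part of the job. What is meant by the rest is not yellow, and is the smaller of those in its own colour.

How it is judged:
By the outcome, as a careful person would: the job done as asked, in the order asked, and still so for the second after the job is handed in, with the robot touching nothing.
It also fails if it takes over 64 s, if anything falls off the work surface, if the arm or the gripper's body presses on something with over 40 N, if the wrist force passes 120 N, or if a joint passes its speed limit or range.

## Robot

A 7-joint arm with a two-finger parallel gripper is mounted at the origin on the work surface. World frame = base frame: x ahead of the robot, y to its left, z up, the work surface at z = 0. Lengths are in m, angles in rad, forces in N, time in s.
With the tool pointing down it reaches from about 0.4 to 0.85 m from the base axis. Payload 6.9 kg.
Tool frame: the origin (TCP) lies at the very end of the fingers, on their centre line; the grasp point (between the pads) lies 19 mm behind it; z points along the fingers, y is the line along which they close (so a half turn about z gives the same grasp; the last joint's range is limited). The gripper opens to 85 mm and grips with 20 to 120 N. Pads are 22 mm wide; open, the fingers measure 114 mm over their backs; the gripper's body (76 mm by 85 mm) begins 54 mm behind the grasp point. The pads swing forward as they close: fully open they stand 13 mm farther back than shut.
Start: joints at [1.276, 0.507, -0.238, 1.5, 0.126, 1.149, -0.155], TCP at [0.244, -0.575, 0.231] pointing down, gripper open.
Joint ranges: [-3.08, 3.08], [-0.24, 2.05], [-1.43, 1.35], [0, 2.5], [-1.52, 4.66], [0.17, 1.96], [-2.89, 2.89]. Speed limits (rad/s): [2.39, 2.39, 3.14, 3.14, 3.14, 3.14, 3.14].

## Interface

Orientations are given as a unit quaternion [w, x, y, z].
In Python, from workcell import r gives the robot as it stands.
- The arm moves only by the tool carry_out, never from a script. Its argument "deltas" is one flat list of numbers, 5 for each row, row after row: the shift along the world's x, y, z in mm, then the turn about the world's z in rad, then the opening, from 0 (shut) to 1 (fully open). In form: [tx, ty, tz, turn, claw, tx, ty, tz, turn, claw, ...]. A call has 1 to 10 rows; each row shifts and turns the commanded pose from where the row before left it; what a row does not reach is not made up. A row lasts 1/10 s, in which the tool goes at most 50 mm and 8.59 degrees, less where a joint would pass 70% of its speed; a pose out of reach is approached as far as the arm can. A call is refused whole if a number of a shift passes 50 or a number of a turn 0.15, either way. A call with a gripper value outside its range is refused whole. The fingers move at their own pace and stop on an object; "grip_force" is the grip in N (left out, the last holds). Time passes only in rows, so rows that do not move let the fingers close. It gives the time, the measured TCP pose, the force, the opening and the grip force at its end, in the units of the state.
- r.sense(): the state, without advancing time (a new reading comes with each control period).
- r.read_camera(name): name is "side" or "top"; returns the picture (384x512x3 uint8, red, green, blue); there is no depth.
- r.camera_model(name): a dict with "intrinsics" (3x3 intrinsics, pixels), "distortion" ([k1, k2, p1, p2, k3] as OpenCV has them; the pictures are not rectified), "T" (4x4, takes a point from camera to world coordinates). Camera axes: x right, y down, z forward; pixel columns grow to the right and rows downward; lengths in m; the calibration is good to about 2 mm. A picture is of the moment at which its call begins. camera_model takes no time and is no camera call.
- r.finish_job(): hands the job in; it is judged then, once.
Trained networks look in the newest picture that a camera, given by its name, has taken for a name from the list of things; names that differ only in an ending like _2 or _b are one class to them, and where a whole thing is asked for, a point or a joint stands for the part that bears it (a point fixed in the world has none). Each returns a list of dicts, best first, with "score" (0 to 1); they miss things now and then, are a little off and sometimes report something else, mostly with a low value. They report only what shows in the picture. A call takes as long as a camera call. They do not tell look-alikes from the thing itself.
- r.recognise(camera, label): "box" ([left, top, right, bottom] in pixels, round what is visible of it).
- r.pinpoint(camera, label): "point" ([row, column] in pixels: a listed point, or the origin of a listed thing).
The state is a dict: "t": time; "joint_pos": joint angles; "joint_velocities": joint speeds; "joint_torque": joint torques, N m; "ee_pos": TCP position; "tool_rot": TCP orientation; "force": force on the tool from outside, world axes, zero at the start; "torque": the same for the moment, N m; "finger_gap": opening from 0.0 (shut) to 1.0 (fully open); "grip_force": force on a finger pad.
Only numpy, scipy, OpenCV 4.12 (cv2) and the standard library are available. Lean on these libraries where they do the work, as an engineer would, in place of code of your own. Each camera call takes 0.05 s, during which the arm holds its last target. There are 200 camera calls.

## Working session

There is one attempt and no reset: what is moved stays moved. The work goes in short steps, Python scripts to look and compute and a tool call to move; the robot and the scene stay as the last step left them, time stands still between calls to the robot, and variables do not carry over. Pictures are saved under pics/ and viewed, at most 10 in all, crops included, and the job is handed in when it is done.

Besides the shell and the picture viewer there is one more tool, called after "Request:" in YAML: its name, and indented under it one key for each argument. carry_out: Moves the arm, as the interface text tells. Its arguments: {"type":"object","properties":{"deltas":{"type":"array","items":{"type":"number"}},"grip_force":{"type":"number"}},"required":["deltas"]}

```bash
ls; mkdir -p pics; python3 - <<'E'
from workcell import r
import cv2, numpy as np
for c in("side","top"):
    im=r.read_camera(c); cv2.imwrite(f"pics/{c}0.png",im[...,::-1])
    m=r.camera_model(c); print(c,np.round(m["intrinsics"],1).tolist(),np.round(m["distortion"],3),np.round(m["T"],3).tolist())
    for l in("stirrer_bulb","stirrer_top","rest_foot","rest_top","dish_floor","lamp_edge","rest","stand","jar","case","screwdriver","bead0_center"):
        print(l,[(round(d["score"],2),np.round(d["point"]).tolist()) for d in r.pinpoint(c,l)])
print(r.sense())
E
```

```text
pics
side [[356.6, 0.0, 259.5], [0.0, 356.6, 192.1], [0.0, 0.0, 1.0]] [-0.109  0.     0.     0.     0.   ] [[0.825, -0.44, 0.354, 0.228], [-0.564, -0.651, 0.507, -0.421], [0.007, -0.618, -0.786, 0.92], [0.0, 0.0, 0.0, 1.0]]
stirrer_bulb [(0.7, [288.0, 316.0]), (0.46, [175.0, 243.0])]
stirrer_top [(0.45, [166.0, 254.0])]
rest_foot [(0.82, [196.0, 186.0]), (0.71, [176.0, 242.0]), (0.64, [124.0, 193.0])]
rest_top [(0.79, [192.0, 176.0]), (0.75, [166.0, 252.0]), (0.74, [102.0, 178.0]), (0.74, [300.0, 313.0])]
dish_floor [(0.96, [286.0, 320.0])]
lamp_edge [(0.56, [258.0, 329.0])]
rest [(0.9, [138.0, 195.0]), (0.77, [185.0, 242.0]), (0.74, [166.0, 254.0]), (0.62, [202.0, 188.0])]
stand [(0.69, [292.0, 318.0]), (0.35, [176.0, 245.0])]
jar [(0.57, [209.0, 324.0])]
case [(0.66, [238.0, 272.0])]
screwdriver [(0.79, [281.0, 214.0])]
bead0_center [(0.5, [286.0, 314.0])]
top [[350.3, 0.0, 252.2], [0.0, 350.3, 195.6], [0.0, 0.0, 1.0]] [-0.032  0.     0.     0.     0.   ] [[-0.015, -0.985, 0.174, 0.394], [-1.0, 0.014, -0.005, 0.105], [0.002, -0.174, -0.985, 1.234], [0.0, 0.0, 0.0, 1.0]]
stirrer_bul
[... 711 characters left out ...]
 array([ 1.27553841,  0.5075075 , -0.23757519,  1.50022761,  0.12569701,
        1.14891702, -0.15480553]), 'joint_velocities': array([ 0.0006346 , -0.00163646,  0.00048006,  0.00027108, -0.0015528 ,
        0.00062993,  0.00014545]), 'joint_torque': array([ 7.69032740e-04, -6.20360255e+01, -2.18479894e+00, -2.49960226e+01,
        1.37978533e-02,  2.25876422e-03, -1.01546078e-05]), 'ee_pos': array([ 0.24377423, -0.57546501,  0.2312599 ]), 'tool_rot': array([-4.00696956e-05,  9.79996097e-01,  1.99016705e-01, -1.02951015e-05]), 'force': array([ 0.13750452, -0.28568921,  0.01852472]), 'torque': array([-0.03352053,  0.04235692,  0.00844831]), 'grip_force': 0.0, 'finger_gap': 1.0003990657176665}
```

View pics/side0.png

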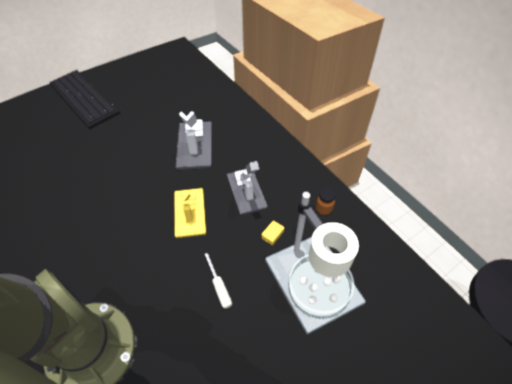

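View pics/top0.png

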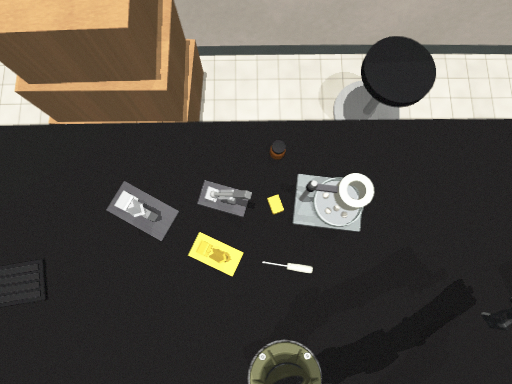

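Top view: three rest look-alikes. The large grey one is at (142,210), the smaller grey one at (225,198) and the yellow one at (216,254). The stand and lamp are at (330,200), the jar at (277,150), the case at (276,204) and the screwdriver at (290,267). The side view shows the same rests at (193,143), (246,188) and (189,212). I choose the smaller grey rest, which holds the stirrer.

Next I fit the poses and check them on close crops.

```bash
cat > h.py <<'E'
import numpy as np, cv2
from workcell import r
from scipy.optimize import least_squares
M={c:r.camera_model(c) for c in("side","top")}
def proj(c,P):
    m=M[c];T=np.linalg.inv(np.array(m["T"]))
    rv,_=cv2.Rodrigues(T[:3,:3])
    return cv2.projectPoints(np.float64(np.reshape(P,(-1,3))),rv,T[:3,3],np.array(m["intrinsics"],float),np.array(m["distortion"],float))[0].reshape(-1,2)
def onz(c,uv,z):
    m=M[c];T=np.array(m["T"])
    q=cv2.undistortPoints(np.float64(np.reshape(uv,(-1,1,2))),np.array(m["intrinsics"],float),np.array(m["distortion"],float)).reshape(-1,2)
    d=np.c_[q,np.ones(len(q))]@T[:3,:3].T
    return T[:3,3]+d*((z-T[2,3])/d[:,2])[:,None]
def frame(x,y,yaw):
    c,s=np.cos(yaw),np.sin(yaw)
    return lambda P:np.reshape(P,(-1,3))@np.array([[c,s,0],[-s,c,0],[0,0,1]])+[x,y,0]
S35,C35=np.sin(np.radians(35)),np.cos(np.radians(35))
def rod(l,z0=.04): return np.array([[-S35*a,0,z0+C35*a] for a in np.atleast_1d(l)])
E
cat > m1.py <<'E'
from h import *
near={"top":{"stirrer_bulb":(213,195),"rest_foot":(213,194),"stirrer_top":(247,195),"rest_top":(248,196),"dish_floor":(338,202),"lamp_edge":(349,192)},
"side":{"stirrer_bulb":(243,175),"rest_foot":(242,176),"stirrer_top":(254,166),"rest_top":(252,166),"dish_floor":(320,286),"lamp_edge":(329,258)}}
obs=[]
for c in near:
    cv2.imwrite("/tmp/x.png",r.read_camera(c))
    for l,p in near[c].items():
        for d in r.pinpoint(c,l):
            uv=np.array(d["point"])[::-1]
            if np.hypot(*(uv-p))<8: obs.append((c,l,uv)); break
L={"stirrer_bulb":rod(0),"rest_foot":rod(0),"stirrer_top":rod(.222),"rest_top":rod(.222),"dish_floor":[0,0,.025],"lamp_edge":[0,0,.19]}
def fit(labels,x0):
    o=[a for a in obs if a[1] in labels]
    f=lambda q:np.concatenate([proj(c,frame(*q)(L[l]))[0]-uv for c,l,uv in o])
    s=least_squares(f,x0,loss="soft_l1"); print(labels,np.round(s.x,4)); 
    for a,e in zip(o,f(s.x).reshape(-1,2)): print(a[0],a[1],np.round(a[2],1),np.round(e,1))
    return s.x
R=fit(["stirrer_bulb","rest_foot","stirrer_top","rest_top"],[.4,.2,1.4])
D=fit(["dish_floor","lamp_edge"],[.4,-.15,1.4])
for c,(u0,v0,u1,v1) in {"top":(190,170,380,250),"side":(210,140,370,330)}.items():
    im=r.read_camera(c)[...,::-1]; k=4 if c=="top" else 3
    big=cv2.resize(im[v0:v1,u0:u1],None,fx=k,fy=k,interpolation=cv2.INTER_CUBIC)
    w=lambda P:np.int32((proj(c,P)-[u0,v0]+.5)*k)
    cv2.polylines(big,[w(frame(*R)(rod([0,.222])))],False,(0,0,255),1)
    t=np.linspace(0,2*np.pi,40)
    for rad,z in((.0845,.06),(.05,.26)):
        cv2.polylines(big,[w(frame(*D)(np.c_[rad*np.cos(t),rad*np.sin(t),z+0*t]))],True,(0,255,0),1)
    cv2.imwrite(f"pics/{c}1.png",big)
for n,q,z in(("stand",[(297,176),(365,180),(361,231),(294,224)],.02),):
    print(n,np.round(onz("top",q,z),3))
print(np.round(onz("top",[(312,186)],.26),3), r.sense()["t"])
E
python3 m1.py
```

```text
['stirrer_bulb', 'rest_foot', 'stirrer_top', 'rest_top'] [0.6148 0.2324 1.2609]
top stirrer_bulb [211.5 196. ] [ 2.1 -2.4]
top rest_foot [214.9 192.2] [-1.3  1.4]
top stirrer_top [250.5 193.3] [-2.2  1.6]
top rest_top [248.3 196. ] [ 0.  -1.1]
side stirrer_bulb [243.5 174.3] [-1.1  1.8]
side rest_foot [241.2 176.1] [ 1.2 -0. ]
side stirrer_top [250.6 163.6] [2.1 2.6]
side rest_top [253.4 167.4] [-0.7 -1.2]
['dish_floor', 'lamp_edge'] [ 0.5787 -0.1949  1.4   ]
top dish_floor [338.1 202.6] [-1.9  0.1]
top lamp_edge [349.6 194. ] [-0.5  0.4]
side lamp_edge [326.7 256.4] [1.2 0.7]
stand [[ 0.678 -0.062  0.02 ]
 [ 0.66  -0.304  0.02 ]
 [ 0.479 -0.277  0.02 ]
 [ 0.507 -0.045  0.02 ]]
[[ 0.592 -0.07   0.26 ]] 2.1
```

View pics/top1.png

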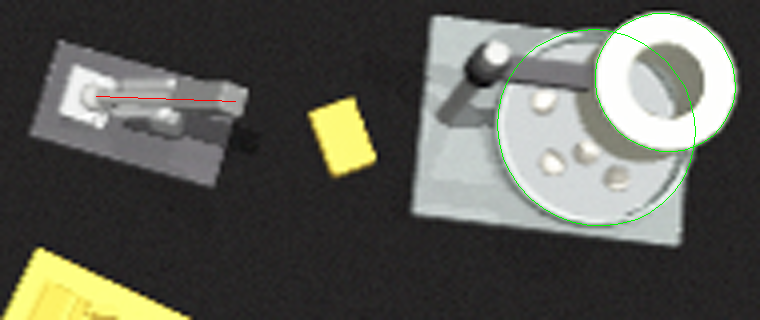

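View pics/side1.png

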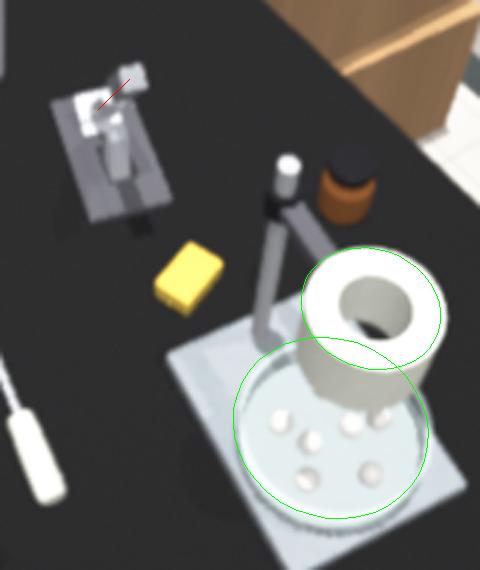

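The top crop shows the stirrer in the small grey rest, with its bulb at (92,97) and its top end at (238,100). The dish and lamp outlines fit well. The side crop shows 6 of the 7 beads. The rest fit is about 2 px off, so I refine it with base and plate corners.

```bash
cat > m2.py <<'E'
from h import *
cv=lambda c,p:(np.array(p,float)/(4 if c=="top" else 3))+((190,170) if c=="top" else (210,140))-.5
hx,hy=.085,.045
rc=np.array([[hx,-hy],[-hx,-hy],[-hx,hy],[hx,hy]])   # +x = image left, +y = -world x = image down
ot=[(60,40),(245,90),(215,187),(30,135)]; os_=[(130,87),(172,198),(92,222),(50,102)]
os_=[(50,102+0)] and os_
def fr(q):
    x,y,w,dx,h=q;F=frame(x,y,w);e=[]
    B=F(np.c_[rc+[dx,0],0*rc[:,:1]+h])
    # order: (+x,-y)=upper-left in top
    e.append(proj("top",B)-[cv("top",p) for p in ot])
    e.append(proj("side",B)-[cv("side",p) for p in [(130,87),(172,198),(92,222),(50,102)]])
    S=F(rod([0,.222]))
    e.append(proj("top",S)-[cv("top",(93,97)),cv("top",(238,100))])
    e.append((proj("side",S[1:])-[cv("side",(131,77))]))
    return np.vstack(e).ravel()
s=least_squares(fr,[.61,.23,1.3,-.05,.008],loss="soft_l1",bounds=([-9,-9,-9,-9,.002],[9,9,9,9,.02]));print(np.round(s.x,4));print(np.round(s.fun.reshape(-1,2),1).tolist())
px,py=.1175,.09
def fs(q):
    x,y,w,dx=q;F=frame(x,y,w);e=[]
    P=F([[dx+px,-py,.02],[dx-px,py,.02],[dx+px,py,.02]])
    e.append(proj("top",P)-[cv("top",p) for p in((432,15),(680,245),(413,213))])
    e.append(proj("side",F([[dx+px,py,.02],[dx-px,-py,.02]]))-[cv("side",(167,355)),cv("side",(467,485))])
    t=F([[0,0,.06]]); e.append(proj("top",t)-cv("top",(596,127)))
    l=F([[0,0,.26]]); e.append(proj("top",l)-cv("top",(666,81))); e.append(proj("side",l)-cv("side",(374,308)))
    return np.vstack(e).ravel()
d=least_squares(fs,[.578,-.195,1.5,.03],loss="soft_l1");print(np.round(d.x,4));print(np.round(d.fun.reshape(-1,2),1).tolist())
F=frame(*d.x[:3])
W=np.vstack([onz("top",[cv("top",p) for p in((543,101),(552,162),(587,152),(617,178))],.036),onz("side",[cv("side",p) for p in((282,420),(311,441),(352,424),(380,417),(307,479),(371,474))],.036)])
c,s_=np.cos(d.x[2]),np.sin(d.x[2]);v=W[:,:2]-d.x[:2]
print(np.round(1e3*np.c_[v@[c,s_],v@[-s_,c]]).tolist())
E
python3 m2.py
```

```text
[ 0.6156  0.2334  1.2759 -0.036   0.0117]
[[0.3, -0.3], [-0.3, 0.1], [0.1, 0.1], [0.2, -0.2], [-1.3, -0.6], [0.2, 0.8], [-0.8, -0.2], [-0.2, 0.2], [0.6, -0.4], [-0.9, -0.5], [0.3, 0.5]]
[ 0.5801 -0.1962  1.4329  0.0268]
[[0.5, -0.3], [0.5, 0.4], [0.0, 0.2], [-1.1, -0.4], [-0.0, -0.1], [0.5, -0.5], [0.3, -0.2], [-0.2, -0.4]]
[[44.0, -20.0], [31.0, 33.0], [2.0, 20.0], [-26.0, 40.0], [31.0, 30.0], [2.0, 17.0], [-0.0, -24.0], [-6.0, -50.0], [-26.0, 38.0], [-47.0, -14.0]]
```

Request:
carry_out:
  deltas: [0,0,40,0,1,10,20,40,0.05,1,17,36,20,0.05,1,18,36,0,0.05,1,18,36,0,0.05,1,18,36,0,0.05,1,18,36,0,0.05,1,18,36,0,0.05,1,18,36,0,0.05,1,18,36,0,0.05,1]

```text
t: 3.1
ee_pos: [0.3973, -0.2659, 0.3316]
tool_rot: [0.0, 0.91, 0.414, 0.0]
force: [0.9, -0.6, -0.9]
finger_gap: 0.998
grip_force: 0.0
```

Request:
carry_out:
  deltas: [18,36,0,0.05,1,18,36,0,0.05,1,18,36,0,0.05,1,18,36,0,0.05,1,18,36,0,0.05,1,18,36,0,0.05,1,18,36,0,0.05,1,18,36,0,0.05,1,18,36,0,0.03,1,0,0,0,0,1]
  grip_force: 100

```text
t: 4.1
ee_pos: [0.5596, 0.0629, 0.3311]
tool_rot: [-0.002, 0.799, 0.601, 0.001]
force: [0.3, -0.9, -0.4]
finger_gap: 1.001
grip_force: 0.0
```

Request:
carry_out:
  deltas: [7,18,0,-0.014,1,7,18,0,0,1,7,19,0,0,1,0,0,-30,0,1,0,0,-30,0,1,0,0,-30,0,1,0,0,-20,0,1,0,0,-20,0,1,0,0,-10,0,1,0,0,0,0,1]

```text
t: 5.1
ee_pos: [0.5792, 0.1107, 0.1902]
tool_rot: [-0.0, 0.806, 0.592, -0.001]
force: [-0.3, 0.5, 0.1]
finger_gap: 1.002
grip_force: 0.0
```

```bash
python3 - <<'E'
from h import *
s=r.sense();print(s["t"],s["ee_pos"],s["force"])
a=[]
for c,(u0,v0,u1,v1) in {"top":(180,140,300,240),"side":(190,90,310,240)}.items():
    im=r.read_camera(c)[v0:v1,u0:u1,::-1]; a.append(cv2.resize(im,None,fx=400/(u1-u0),fy=400/(u1-u0),interpolation=cv2.INTER_CUBIC))
h=max(x.shape[0] for x in a)
cv2.imwrite("pics/g1.png",np.hstack([cv2.copyMakeBorder(x,0,h-x.shape[0],0,0,cv2.BORDER_CONSTANT) for x in a]))
E
```

```text
5.1 [0.57919872 0.11067683 0.19016495] [-0.28924751  0.52261315  0.14230868]
```

View pics/g1.png

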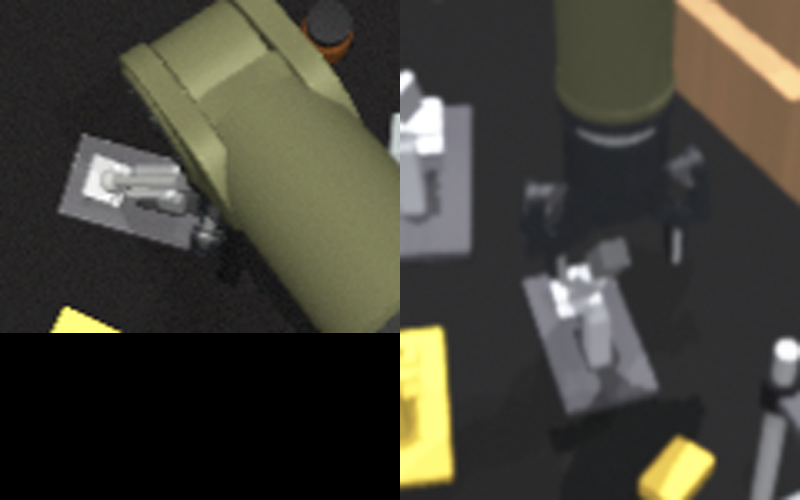

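The gripper straddles the grip: fingers at about (540,230) and (678,245), grip at (612,257). The TCP is 7 mm short in y, so I correct that and close.

Request:
carry_out:
  deltas: [1,7,0,0.009,1,0,0,0,0,1,0,0,0,0,0.5,0,0,0,0,0.3,0,0,0,0,0.15,0,0,0,0,0,0,0,0,0,0,0,0,0,0,0,0,0,0,0,0]
  grip_force: 60

```text
t: 6.1
ee_pos: [0.5807, 0.1185, 0.1913]
tool_rot: [-0.0, 0.803, 0.596, -0.0]
force: [-0.8, -1.0, 1.6]
finger_gap: 0.252
grip_force: 61.5
```

Request:
carry_out:
  deltas: [0,0,0,0,0,1,4,3,0,0,2,8,6,0,0,3,12,9,0,0,4,16,11,0,0,4,16,11,0,0,0,0,30,0,0,0,0,30,0,0,0,0,10,0,0,0,0,0,0,0]
  grip_force: 100

```text
t: 7.1
ee_pos: [0.5953, 0.176, 0.3029]
tool_rot: [0.0, 0.803, 0.596, 0.002]
force: [-0.7, 0.5, -1.2]
finger_gap: 0.24
grip_force: 98.2
```

```bash
python3 - <<'E'
from h import *
s=r.sense();p=s["ee_pos"];q=s["tool_rot"];print(s["t"],p,q,s["force"],s["torque"])
w=2*np.arctan2(q[2],q[1])
F=frame(p[0],p[1],w)
# predicted bulb/top: grasp point at l=.21
P=F(rod([0,.222],0)-rod([.21],0)+[0,0,p[2]+.021])
for i,l in enumerate(("stirrer_bulb","stirrer_top")):
    for c in("top","side"):
        r.read_camera(c); print(l,c,np.round(proj(c,P[i])[0]),[(round(d["score"],2),np.round(d["point"])[::-1]) for d in r.pinpoint(c,l)])
a=[]
for c,(u0,v0,u1,v1) in {"top":(150,120,300,240),"side":(190,50,310,240)}.items():
    im=r.read_camera(c)[...,::-1].copy(); k=400/(u1-u0);a.append(cv2.resize(im[v0:v1,u0:u1],None,fx=k,fy=k,interpolation=cv2.INTER_CUBIC)[:600])
    cv2.polylines(a[-1],[np.int32((proj(c,P)-[u0,v0]+.5)*k)],False,(0,0,255),1)
h=max(x.shape[0] for x in a)
cv2.imwrite("pics/g2.png",np.hstack([cv2.copyMakeBorder(x,0,h-x.shape[0],0,0,cv2.BORDER_CONSTANT) for x in a]))
E
```

```text
7.1 [0.59531536 0.17604406 0.30288626] [2.72025958e-04 8.03079729e-01 5.95869106e-01 1.69817095e-03] [-0.66959577  0.51828241 -1.2463913 ] [-0.05718709  0.02847526  0.04802009]
stirrer_bulb top [191. 183.] [(0.57, array([189., 182.]))]
stirrer_bulb side [235. 139.] [(0.6, array([240., 141.]))]
stirrer_top top [226. 181.] []
stirrer_top side [245. 119.] [(0.53, array([246., 120.]))]
```

View pics/g2.png

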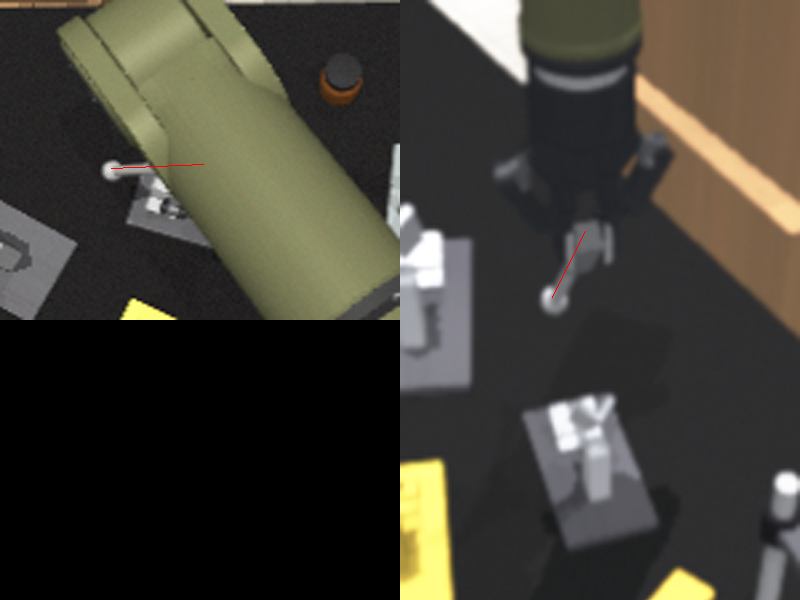

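The grasp holds. The drawn axis overlies the rod: bulb at (110,170) in the top crop and (555,300) in the side crop. Now I carry it around the near side of the lamp.

Request:
carry_out:
  deltas: [0,0,20,0,0,-8,-10,20,0,0,-18,-22,0,0,0,-18,-22,0,0,0,-18,-22,0,0,0,-18,-22,0,0,0,-18,-22,0,0,0,-18,-22,0,0,0,-18,-22,0,0,0,-11,-12,0,0,0]

```text
t: 8.6
ee_pos: [0.4485, -0.0033, 0.3413]
tool_rot: [0.0, 0.804, 0.595, -0.0]
force: [1.1, -0.0, -2.0]
finger_gap: 0.241
grip_force: 98.2
```

Request:
carry_out:
  deltas: [0,-36,0,0.02,0,0,-40,0,0.02,0,0,-40,0,0.02,0,0,-40,0,0.02,0,0,-40,0,0.02,0,0,-40,0,0.02,0,0,-40,0,0.02,0,0,-40,0,0.02,0,0,-40,0,0,0,0,0,0,0,0]

```text
t: 9.6
ee_pos: [0.4477, -0.3642, 0.3398]
tool_rot: [0.0, 0.756, 0.655, -0.001]
force: [-0.7, -0.8, -1.2]
finger_gap: 0.242
grip_force: 98.3
```

Request:
carry_out:
  deltas: [0,0,-30,0.005,0,0,0,-30,0,0,0,0,-18,0,0,10,2,0,0,0,20,4,0,0,0,20,4,0,0,0,20,4,0,0,0,20,4,0,0,0,9,1,0,0,0,0,0,0,0,0]

```text
t: 10.6
ee_pos: [0.5506, -0.3373, 0.2638]
tool_rot: [0.0, 0.751, 0.66, 0.001]
force: [-0.9, 0.7, -2.9]
finger_gap: 0.243
grip_force: 98.4
```

```bash
cat > chk.py <<'E'
from h import *
import sys
s=r.sense();p=s["ee_pos"];q=s["tool_rot"];w=2*np.arctan2(q[2],q[1])
D=(.5801,-.1962,1.4329);cw,sw=np.cos(D[2]),np.sin(D[2])
def stand(P): v=np.atleast_2d(P)[:,:2]-D[:2]; return np.round(1e3*np.c_[v@[cw,sw],v@[-sw,cw]],1)
P=frame(p[0],p[1],w)(rod([0,.222],0)-rod([.21],0)+[0,0,p[2]+.021])
print("t",s["t"],"tcp",np.round(p,4),"w",round(w,4),"F",np.round(s["force"],1),"bulb stand",stand(P[0]),"z",round(P[0,2],4))
a=[]
for c,(u0,v0,u1,v1) in {"top":(280,130,400,250),"side":(260,210,380,330)}.items():
    im=r.read_camera(c)[...,::-1].copy(); k=400/(u1-u0);b=cv2.resize(im[v0:v1,u0:u1],None,fx=k,fy=k,interpolation=cv2.INTER_CUBIC)
    cv2.polylines(b,[np.int32((proj(c,P)-[u0,v0]+.5)*k)],False,(0,0,255),1)
    t=np.linspace(0,2*np.pi,40);F=frame(*D)
    cv2.polylines(b,[np.int32((proj(c,F(np.c_[.04*np.cos(t),.04*np.sin(t),0*t+.025]))-[u0,v0]+.5)*k)],True,(0,255,0),1)
    a.append(b)
cv2.imwrite(sys.argv[1],np.hstack(a))
E
python3 chk.py pics/d1.png
```

```text
t 10.6 tcp [ 0.5506 -0.3373  0.2638] w 1.4429 F [-0.9  0.7 -2.9] bulb stand [[-23.4  11. ]] z 0.1128
```

View pics/d1.png

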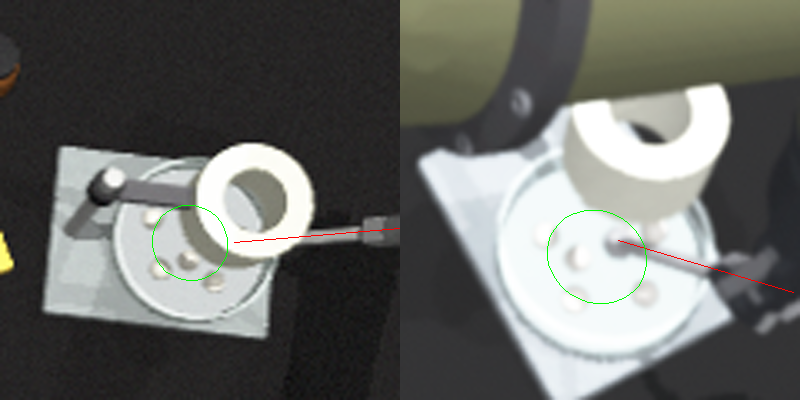

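In the side crop the bulb is at (617,243), on its drawn axis and between beads. The lamp is clear. Now I go down into the gap.

Request:
carry_out:
  deltas: [-2,-9,0,-0.01,0,0,0,-10,0,0,0,0,-20,0,0,0,0,-20,0,0,0,0,-10,0,0,0,0,-6,0,0,0,0,-4,0,0,0,0,-2,0,0,0,0,0,0,0,0,0,0,0,0]

```text
t: 11.7
ee_pos: [0.5471, -0.3475, 0.1919]
tool_rot: [0.0, 0.755, 0.656, 0.0]
force: [0.2, -0.3, -1.1]
finger_gap: 0.246
grip_force: 98.3
```

Request:
carry_out:
  deltas: [0,0,-1,0,0,0,0,-1,0,0,0,0,0,0,0]

```text
t: 12.0
ee_pos: [0.5468, -0.3474, 0.1893]
tool_rot: [-0.0, 0.755, 0.656, -0.0]
force: [0.3, 0.9, -2.3]
finger_gap: 0.24
grip_force: 98.3
```

Request:
carry_out:
  deltas: [0,0,-1,0,0,0,0,-0.5,0,0,0,0,0,0,0]

```text
t: 12.3
ee_pos: [0.5469, -0.3479, 0.1882]
tool_rot: [0.0, 0.755, 0.656, -0.0]
force: [-0.2, -1.8, 3.0]
finger_gap: 0.241
grip_force: 99.0
```

Request:
carry_out:
  deltas: [0,0,-0.5,0,0,0,0,0,0,0]

```text
t: 12.5
ee_pos: [0.5469, -0.3481, 0.1879]
tool_rot: [0.001, 0.755, 0.656, -0.0]
force: [-1.5, -2.5, 5.9]
finger_gap: 0.242
grip_force: 99.4
```

Request:
carry_out:
  deltas: [0,0,-0.5,0,0,0,0,0,0,0]

```text
t: 12.7
ee_pos: [0.5469, -0.3484, 0.1877]
tool_rot: [0.001, 0.755, 0.656, -0.0]
force: [-2.3, -2.8, 6.9]
finger_gap: 0.244
grip_force: 99.7
```

```bash
python3 - <<'E'
import numpy as np
c,s=np.cos(1.433),np.sin(1.433)
k=np.arange(0,86);f=np.radians(160+9*k)
P=np.c_[-5+37*np.cos(f),37*np.sin(f)]
P=np.vstack([[-35,12],P]); W=np.c_[P@[c,-s],P@[s,c]]
R=np.round(W-W[0]); d=np.diff(R,axis=0).astype(int)
for i in range(0,len(d),10): print(d[i:i+10].tolist())
E
```

```text
[[-1, -5], [5, -2], [6, -1], [5, -1], [6, 0], [6, 2], [5, 2], [5, 3], [5, 3], [4, 5]]
[[3, 5], [2, 5], [1, 6], [1, 5], [0, 6], [-2, 6], [-2, 5], [-3, 5], [-3, 5], [-5, 4]]
[[-5, 3], [-5, 2], [-6, 2], [-5, 0], [-6, 0], [-6, -2], [-5, -2], [-5, -3], [-5, -3], [-4, -5]]
[[-3, -5], [-2, -5], [-1, -6], [-1, -5], [0, -6], [2, -6], [2, -5], [3, -5], [3, -5], [5, -4]]
[[5, -3], [5, -2], [6, -1], [5, -1], [6, 0], [6, 2], [5, 2], [5, 3], [5, 3], [4, 5]]
[[3, 5], [2, 5], [1, 6], [1, 5], [0, 6], [-2, 6], [-2, 5], [-3, 5], [-3, 5], [-5, 4]]
[[-5, 3], [-5, 2], [-6, 2], [-5, 0], [-6, 0], [-6, -2], [-5, -2], [-5, -3], [-5, -3], [-4, -5]]
[[-3, -5], [-2, -5], [-1, -6], [-1, -5], [0, -6], [2, -6], [2, -5], [3, -5], [3, -5], [5, -4]]
[[5, -3], [5, -2], [6, -1], [5, -1], [6, 0], [6, 2]]
```

Request:
carry_out:
  deltas: [-1,-5,0.3,0,0,5,-2,0,0,0,6,-1,0,0,0,5,-1,0,0,0,6,0,0,0,0,6,2,0,0,0,5,2,0,0,0,5,3,0,0,0,5,3,0,0,0,4,5,0,0,0]

```text
t: 13.7
ee_pos: [0.5924, -0.3443, 0.1881]
tool_rot: [0.001, 0.755, 0.655, -0.002]
force: [-4.6, -4.8, 11.9]
finger_gap: 0.246
grip_force: 100.2
```

Request:
carry_out:
  deltas: [3,5,0.5,0,0,2,5,0.2,0,0,1,6,0,0,0,1,5,0,0,0,0,6,0,0,0,-2,6,0,0,0,-2,5,0,0,0,-3,5,0,0,0]

```text
t: 14.5
ee_pos: [0.5936, -0.2985, 0.1881]
tool_rot: [0.001, 0.755, 0.656, 0.001]
force: [2.2, -2.9, 5.0]
finger_gap: 0.24
grip_force: 99.2
```

Contact is good at about 6 N. I continue.

Request:
carry_out:
  deltas: [-3,5,0,0,0,-5,4,0,0,0,-5,3,0,0,0,-5,2,0,0,0,-6,2,0,0,0,-5,0,0,0,0,-6,0,0,0,0,-6,-2,0,0,0]

```text
t: 15.3
ee_pos: [0.5511, -0.2839, 0.1875]
tool_rot: [-0.001, 0.755, 0.656, -0.0]
force: [1.1, 1.9, 1.1]
finger_gap: 0.238
grip_force: 98.8
```

Request:
carry_out:
  deltas: [-5,-2,0,0,0,-5,-3,0,0,0,-5,-3,0,0,0,-4,-5,0,0,0,-3,-5,0,0,0,-2,-5,0,0,0,-1,-6,0,0,0,-1,-5,0,0,0]

```text
t: 16.1
ee_pos: [0.5249, -0.3183, 0.1873]
tool_rot: [-0.001, 0.755, 0.656, -0.0]
force: [0.4, 2.1, 0.8]
finger_gap: 0.239
grip_force: 99.2
```

Request:
carry_out:
  deltas: [0,-6,0,0,0,2,-6,0,0,0,2,-5,0,0,0,3,-5,0,0,0,3,-5,0,0,0,5,-4,0,0,0]

```text
t: 16.7
ee_pos: [0.5407, -0.3501, 0.1877]
tool_rot: [-0.0, 0.755, 0.656, -0.0]
force: [-1.3, 0.1, 0.4]
finger_gap: 0.236
grip_force: 99.2
```

```bash
python3 chk.py pics/d2.png
```

```text
t 16.7 tcp [ 0.5407 -0.3501  0.1877] w 1.4306 F [-1.3  0.1  0.4] bulb stand [[-37.4  17.6]] z 0.0366
```

View pics/d2.png

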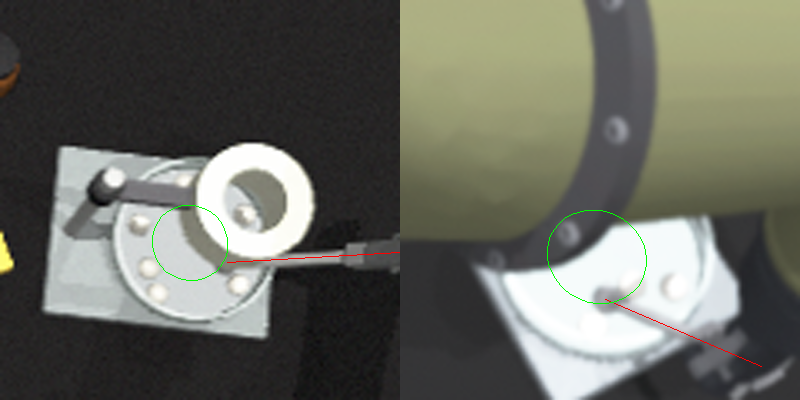

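The beads have been pushed outward, in the top crop to (185,180), (140,223), (148,268), (157,292), (240,285) and (245,215). The bulb sits on the drawn axis. Now the second turn.

Request:
carry_out:
  deltas: [5,-3,-0.2,0,0,5,-2,0,0,0,6,-1,0,0,0,5,-1,0,0,0,6,0,0,0,0,6,2,0,0,0,5,2,0,0,0,5,3,0,0,0,5,3,0,0,0,4,5,0,0,0]

```text
t: 17.8
ee_pos: [0.5934, -0.3432, 0.1883]
tool_rot: [0.002, 0.755, 0.655, -0.001]
force: [-2.4, -3.2, 6.4]
finger_gap: 0.246
grip_force: 100.0
```

Request:
carry_out:
  deltas: [3,5,0,0,0,2,5,0,0,0,1,6,0,0,0,1,5,0,0,0,0,6,0,0,0,-2,6,0,0,0,-2,5,0,0,0,-3,5,0,0,0,-3,5,0,0,0,-5,4,0,0,0]

```text
t: 18.8
ee_pos: [0.5853, -0.2887, 0.1878]
tool_rot: [0.0, 0.755, 0.656, 0.001]
force: [2.2, -1.8, 3.8]
finger_gap: 0.241
grip_force: 99.6
```

Request:
carry_out:
  deltas: [-5,3,0,0,0,-5,2,0,0,0,-6,2,0,0,0,-5,0,0,0,0,-6,0,0,0,0,-6,-2,0,0,0,-5,-2,0,0,0,-5,-3,0,0,0,-5,-3,0,0,0,-4,-5,0,0,0]

```text
t: 19.8
ee_pos: [0.532, -0.2975, 0.1874]
tool_rot: [-0.001, 0.755, 0.656, -0.0]
force: [1.5, 1.8, 1.8]
finger_gap: 0.247
grip_force: 99.3
```

Request:
carry_out:
  deltas: [-3,-5,0,0,0,-2,-5,0,0,0,-1,-6,0,0,0,-1,-5,0,0,0,0,-6,0,0,0,2,-6,0,0,0,2,-5,0,0,0,3,-5,0,0,0,3,-5,0,0,0,5,-4,0,0,0]

```text
t: 20.8
ee_pos: [0.5407, -0.3501, 0.1875]
tool_rot: [-0.0, 0.755, 0.656, -0.0]
force: [0.1, 0.4, 1.9]
finger_gap: 0.244
grip_force: 99.3
```

Request:
carry_out:
  deltas: [5,-3,0,0,0,5,-2,0,0,0,6,-1,0,0,0,5,-1,0,0,0,6,0,0,0,0,5,1,0,0,0,0,0,0,0,0]

```text
t: 21.5
ee_pos: [0.574, -0.3555, 0.1879]
tool_rot: [0.001, 0.755, 0.656, 0.0]
force: [-2.1, -0.2, 3.4]
finger_gap: 0.239
grip_force: 99.6
```

```bash
python3 chk.py pics/d3.png
```

```text
t 21.5 tcp [ 0.574  -0.3555  0.1879] w 1.4311 F [-2.1 -0.2  3.4] bulb stand [[-38.2 -16.1]] z 0.0369
```

View pics/d3.png

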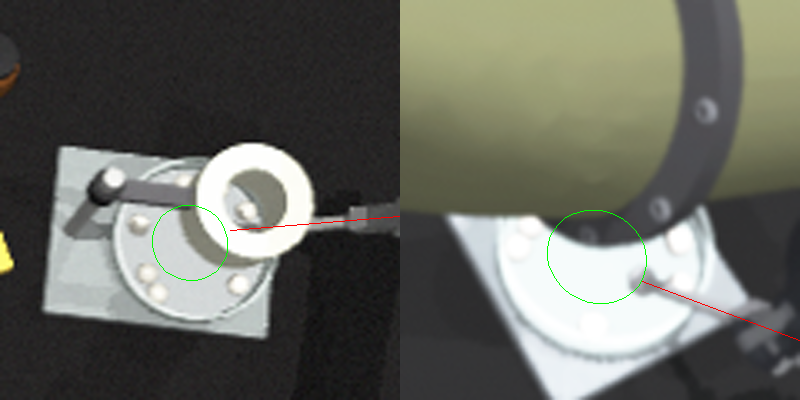

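The beads now lie near the wall: top crop (185,180), (140,223), (148,272), (157,293), (240,285) and (245,213), and side crop (680,240) and (683,285). I compare these with their starting places.

```bash
python3 - <<'E'
from h import *
D=(.5801,-.1962,1.4329);c,s=np.cos(D[2]),np.sin(D[2])
B=np.array([(44,-20),(31,31),(2,18),(0,-24),(-6,-50),(-26,39),(-47,-14)])
for cam,o,ps in(("top",(280,130),[(185,180),(140,223),(148,272),(157,293),(240,285),(245,213)]),("side",(260,210),[(120,240),(135,221),(193,322),(280,240),(283,285)])):
    W=onz(cam,np.array(ps)/(400/120)+o-.5,.036);v=W[:,:2]-D[:2];q=1e3*np.c_[v@[c,s],v@[-s,c]]
    for a in q: print(cam,np.round(a),round(np.hypot(*a)),"nearest old",np.round(np.hypot(*(B-a).T)))
E
```

```text
top [ 13. -64.] 65 nearest old [ 54.  97.  83.  42.  24. 110.  78.]
top [ 56. -12.] 58 nearest old [ 14.  50.  62.  57.  73.  97. 103.]
top [43. 38.] 58 nearest old [ 58.  14.  46.  76. 101.  69. 104.]
top [32. 59.] 67 nearest old [ 79.  28.  51.  89. 115.  61. 107.]
top [-53.  40.] 66 nearest old [114.  84.  59.  83. 101.  27.  54.]
top [-52. -37.] 64 nearest old [ 98. 107.  77.  54.  48.  80.  23.]
side [36. 52.] 63 nearest old [ 72.  21.  48.  84. 110.  63. 106.]
side [45. 33.] 55 nearest old [ 53.  14.  45.  72.  97.  71. 103.]
side [-48.  35.] 60 nearest old [108.  79.  53.  76.  95.  23.  49.]
side [-22. -63.] 67 nearest old [ 79. 108.  85.  45.  21. 102.  55.]
side [-55. -44.] 70 nearest old [102. 114.  84.  58.  49.  88.  31.]
```

```bash
cat > plan.py <<'E'
import numpy as np
from workcell import r
c,s=np.cos(1.433),np.sin(1.433)
P=[];T=[]
for k in range(15): f=np.radians(203+6.2*k); P.append((-5+37*np.cos(f),37*np.sin(f))); T.append(180+.1*k*180/np.pi)
P[0]=(-38.2,-16.1)
for p in((13,-38),(19,-40)): P.append(p);T.append(T[-1])
for f in np.radians(np.linspace(300,380,13)): P.append((46*np.cos(f),46*np.sin(f)));T.append(T[-1])
for p in((37,12),(31,6),(25,0),(19,-8),(14,-16),(9,-24),(5,-32)): P.append(p);T.append(T[-1])
n=len(P)
for k in range(1,15): P.append((5-40*k/14,-32+22*k/14));T.append(T[n-1]-.1*k*180/np.pi)
P=np.array(P);t=np.radians(T);Q=P+120.4*np.c_[np.cos(t),np.sin(t)]
W=np.c_[Q@[c,-s],Q@[s,c]];d=np.diff(np.round(W),axis=0).astype(int)
for i in range(len(d)): print(i,d[i].tolist(),round(np.radians(T[i+1]-T[i]),2),end=" ; " if (i+1)%5 else "\n")
print(r.sense()["joint_pos"], (W[-1]/1e3+[.5801,-.1962]))
E
python3 plan.py
```

```text
0 [14, -1] 0.1 ; 1 [16, 2] 0.1 ; 2 [15, 3] 0.1 ; 3 [15, 5] 0.1 ; 4 [15, 7] 0.1
5 [13, 8] 0.1 ; 6 [13, 9] 0.1 ; 7 [12, 10] 0.1 ; 8 [10, 12] 0.1 ; 9 [10, 12] 0.1
10 [8, 14] 0.1 ; 11 [6, 14] 0.1 ; 12 [6, 15] 0.1 ; 13 [3, 15] 0.1 ; 14 [4, 5] 0.0
15 [3, 6] 0.0 ; 16 [0, 4] 0.0 ; 17 [-2, 5] 0.0 ; 18 [-3, 4] 0.0 ; 19 [-3, 4] 0.0
20 [-4, 4] 0.0 ; 21 [-4, 3] 0.0 ; 22 [-5, 3] 0.0 ; 23 [-5, 2] 0.0 ; 24 [-5, 2] 0.0
25 [-5, 1] 0.0 ; 26 [-5, 0] 0.0 ; 27 [-6, 0] 0.0 ; 28 [-5, -1] 0.0 ; 29 [3, -6] 0.0
30 [5, -7] 0.0 ; 31 [5, -7] 0.0 ; 32 [7, -7] 0.0 ; 33 [7, -6] 0.0 ; 34 [8, -6] 0.0
35 [7, -5] 0.0 ; 36 [-6, -14] -0.1 ; 37 [-7, -13] -0.1 ; 38 [-9, -13] -0.1 ; 39 [-9, -12] -0.1
40 [-10, -12] -0.1 ; 41 [-11, -10] -0.1 ; 42 [-12, -10] -0.1 ; 43 [-13, -8] -0.1 ; 44 [-12, -8] -0.1
45 [-14, -6] -0.1 ; 46 [-14, -5] -0.1 ; 47 [-14, -4] -0.1 ; 48 [-14, -3] -0.1 ; 49 [-13, -1] -0.1
[ 0.78153658  0.64359479 -0.47821778  1.4164315   0.3065246   1.15374457
  0.12131471] [ 0.56865936 -0.35150059]
```

Request:
carry_out:
  deltas: [14,-1,0.5,0.1,0,16,2,0,0.1,0,15,3,0,0.1,0,15,5,0,0.1,0,15,7,0,0.1,0,13,8,0,0.1,0,13,9,0,0.1,0,12,10,0,0.1,0,10,12,0,0.1,0,10,12,0,0.1,0]

```text
t: 22.6
ee_pos: [0.7063, -0.2892, 0.1881]
tool_rot: [0.001, 0.347, 0.938, -0.001]
force: [-0.2, -1.8, 1.7]
finger_gap: 0.248
grip_force: 99.4
```

Request:
carry_out:
  deltas: [8,14,0,0.1,0,6,14,0,0.1,0,6,15,0,0.1,0,3,15,0,0.1,0,0,0,0,0,0]

```text
t: 23.1
ee_pos: [0.7297, -0.2275, 0.1882]
tool_rot: [0.001, 0.152, 0.988, 0.001]
force: [1.1, 0.7, 1.1]
finger_gap: 0.241
grip_force: 99.3
```

```bash
python3 chk.py pics/d4.png; python3 -c "
from workcell import r;print(r.sense()['joint_pos'])"
```

```text
t 23.1 tcp [ 0.7297 -0.2275  0.1882] w 2.8356 F [1.1 0.7 1.1] bulb stand [[  9.7 -33.8]] z 0.0372
[ 0.60040992  0.84976631 -0.78270902  1.10477488  0.56725687  1.3897569
  1.16309106]
```

Request:
carry_out:
  deltas: [4,4,0,0,0,3,6,0,0,0,0,4,0,0,0,-2,5,0,0,0,-3,4,0,0,0,-3,4,0,0,0,-4,4,0,0,0,-4,3,0,0,0]

```text
t: 24.0
ee_pos: [0.7197, -0.1958, 0.1884]
tool_rot: [0.0, 0.155, 0.988, 0.0]
force: [2.5, -2.0, 3.7]
finger_gap: 0.242
grip_force: 99.6
```

Request:
carry_out:
  deltas: [-5,3,0,0,0,-5,2,0,0,0,-5,2,0,0,0,-5,1,0,0,0,-5,0,0,0,0,-6,0,0,0,0,-5,-1,0,0,0,0,0,0,0,0]

```text
t: 24.8
ee_pos: [0.6824, -0.1901, 0.1877]
tool_rot: [-0.001, 0.155, 0.988, -0.001]
force: [1.2, -0.9, 1.7]
finger_gap: 0.243
grip_force: 99.4
```

Request:
carry_out:
  deltas: [3,-6,0,0,0,5,-7,0,0,0,5,-7,0,0,0,7,-7,0,0,0,7,-6,0,0,0,8,-6,0,0,0,7,-5,0,0,0,0,0,0,0,0]

```text
t: 25.6
ee_pos: [0.7269, -0.2351, 0.1876]
tool_rot: [0.0, 0.156, 0.988, -0.0]
force: [0.5, -1.1, 4.7]
finger_gap: 0.24
grip_force: 99.7
```

```bash
python3 chk.py pics/d5.png
```

```text
t 25.6 tcp [ 0.7269 -0.2351  0.1876] w 2.8291 F [ 0.5 -1.1  4.7] bulb stand [[  2.6 -32.1]] z 0.0366
```

View pics/d5.png

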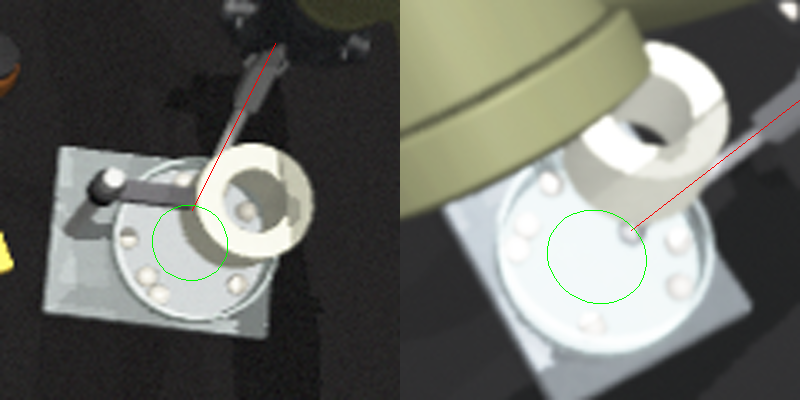

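All beads are in the dish: side crop (550,183), (525,225), (517,245), (593,322), (680,285) and (680,238), and top crop (185,178). One bead may have moved only 14 mm, so I give it one more gentle nudge from the open side.

```bash
python3 - <<'E'
import numpy as np
c,s=np.cos(1.433),np.sin(1.433)
way=[(0,(2.6,-32.1),260),(8,(-24,-20),214),(14,(-30,0),180),(20,(-15,15),146),(22,(0,17),146),(24,(12,21),146),(26,(22,26),146),(28,(31,33),146),(30,(22,26),146),(32,(5,18),146),(35,(-25,10),146)]
k=np.arange(36);g=lambda v:np.interp(k,[w[0] for w in way],v)
P=np.c_[g([w[1][0] for w in way]),g([w[1][1] for w in way])];t=np.radians(g([w[2] for w in way]))
Q=P+120.4*np.c_[np.cos(t),np.sin(t)];W=np.c_[Q@[c,-s],Q@[s,c]];d=np.diff(np.round(W),axis=0).astype(int)
for i in range(35): print(i,d[i].tolist(),round(t[i+1]-t[i],2),end="\n" if i%5==4 else "; ")
E
```

```text
0 [-7, -14] -0.1; 1 [-7, -14] -0.1; 2 [-8, -13] -0.1; 3 [-10, -13] -0.1; 4 [-10, -12] -0.1
5 [-11, -11] -0.1; 6 [-12, -10] -0.1; 7 [-13, -9] -0.1; 8 [-14, -5] -0.1; 9 [-15, -4] -0.1
10 [-15, -3] -0.1; 11 [-15, -2] -0.1; 12 [-15, 0] -0.1; 13 [-16, 0] -0.1; 14 [-13, 5] -0.1
15 [-14, 6] -0.1; 16 [-13, 8] -0.1; 17 [-13, 8] -0.1; 18 [-12, 9] -0.1; 19 [-11, 11] -0.1
20 [0, 7] 0.0; 21 [0, 8] 0.0; 22 [-1, 6] 0.0; 23 [-2, 6] 0.0; 24 [-1, 5] 0.0
25 [-2, 6] 0.0; 26 [-3, 5] 0.0; 27 [-3, 5] 0.0; 28 [3, -5] 0.0; 29 [3, -5] 0.0
30 [3, -9] 0.0; 31 [2, -9] 0.0; 32 [2, -10] 0.0; 33 [1, -11] 0.0; 34 [1, -10] 0.0
```

Request:
carry_out:
  deltas: [-7,-14,0.2,-0.1,0,-7,-14,0,-0.1,0,-8,-13,0,-0.1,0,-10,-13,0,-0.1,0,-10,-12,0,-0.1,0,-11,-11,0,-0.1,0,-12,-10,0,-0.1,0,-13,-9,0,-0.1,0,-14,-5,0,-0.1,0,-15,-4,0,-0.1,0]

```text
t: 26.7
ee_pos: [0.6185, -0.3385, 0.1882]
tool_rot: [0.0, 0.611, 0.791, 0.0]
force: [1.8, 0.2, 0.5]
finger_gap: 0.245
grip_force: 99.2
```

Request:
carry_out:
  deltas: [-15,-3,0,-0.1,0,-15,-2,0,-0.1,0,-15,0,0,-0.1,0,-16,0,0,-0.1,0,-13,5,0,-0.1,0,-14,6,0,-0.1,0,-13,8,0,-0.1,0,-13,8,0,-0.1,0,-12,9,0,-0.1,0,-11,11,0,-0.1,0]

```text
t: 27.7
ee_pos: [0.481, -0.2966, 0.1883]
tool_rot: [0.0, 0.916, 0.401, 0.0]
force: [1.2, -1.4, 0.2]
finger_gap: 0.238
grip_force: 99.1
```

```bash
python3 chk.py pics/d6.png
```

```text
t 27.7 tcp [ 0.481  -0.2966  0.1883] w 0.8256 F [ 1.2 -1.4  0.2] bulb stand [[-14.2  15.6]] z 0.0373
```

Request:
carry_out:
  deltas: [0,7,0,0,0,0,8,0,0,0,-1,6,0,0,0,-2,6,0,0,0,-1,5,0,0,0,-2,6,0,0,0,-3,5,0,0,0,-3,4,0,0,0,0,0,0,0,0]

```text
t: 28.7
ee_pos: [0.4696, -0.2489, 0.1884]
tool_rot: [0.0, 0.915, 0.404, 0.0]
force: [0.5, -0.8, -0.8]
finger_gap: 0.242
grip_force: 99.0
```

Request:
carry_out:
  deltas: [3,-5,0,0,0,3,-5,0,0,0,3,-9,0,0,0,2,-9,0,0,0,2,-10,0,0,0,1,-11,0,0,0,1,-10,0,0,0,0,0,0,0,0]

```text
t: 29.5
ee_pos: [0.4846, -0.3111, 0.1883]
tool_rot: [0.001, 0.916, 0.402, -0.0]
force: [-1.3, -1.5, 3.9]
finger_gap: 0.243
grip_force: 99.6
```

```bash
python3 chk.py pics/d7.png; python3 - <<'E'
from h import *
# bead blobs in the top picture near the +x side
im=r.read_camera("top"); g=im.min(2)
D=(.5801,-.1962,1.4329);c,s=np.cos(D[2]),np.sin(D[2])
k=cv2.GaussianBlur(g.astype(np.float32),(0,0),1.2)-cv2.GaussianBlur(g.astype(np.float32),(0,0),4)
mx=(k==cv2.dilate(k,np.ones((5,5))))&(k>8)
for v,u in np.argwhere(mx):
    W=onz("top",[(u,v)],.036)[0,:2]-D[:2]; q=1e3*np.array([W@[c,s],W@[-s,c]])
    if np.hypot(*q)<74: print((u,v),np.round(q),round(float(k[v,u])))
E
```

```text
t 29.5 tcp [ 0.4846 -0.3111  0.1883] w 0.8279 F [-1.3 -1.5  3.9] bulb stand [[-27.9  10.3]] z 0.0373
(np.int64(334), np.int64(183)) [ 17. -65.] 56
(np.int64(341), np.int64(192)) [-10. -36.] 42
(np.int64(354), np.int64(192)) [-55. -42.] 45
(np.int64(331), np.int64(195)) [ 24. -21.] 35
(np.int64(345), np.int64(200)) [-26. -10.] 41
(np.int64(317), np.int64(202)) [70.  9.] 22
(np.int64(348), np.int64(202)) [-37.  -4.] 41
(np.int64(336), np.int64(206)) [ 3. 15.] 20
(np.int64(345), np.int64(212)) [-29.  32.] 21
(np.int64(321), np.int64(214)) [52. 49.] 29
(np.int64(352), np.int64(215)) [-54.  40.] 42
(np.int64(327), np.int64(219)) [30. 64.] 35
(np.int64(348), np.int64(220)) [-42.  59.] 16
```

All beads have moved clearly: (17,-65), (70,9), (52,49), (30,64), (-54,40), (-55,-42) and about (-22,-63). Now I lift out and go home.

Request:
carry_out:
  deltas: [0,0,10,0,0,0,0,25,0,0,0,0,30,0,0,6,-9,10,0.09,0,8,-7,0,0.09,0,9,-5,0,0.09,0,10,-4,0,0.09,0,11,-2,0,0.088,0,0,0,0,0,0]

```text
t: 30.55
ee_pos: [0.5298, -0.3346, 0.2634]
tool_rot: [-0.0, 0.802, 0.598, 0.0]
force: [0.1, -0.6, -1.5]
finger_gap: 0.243
grip_force: 98.9
```

Request:
carry_out:
  deltas: [-10,-3,0,0,0,-20,-5,0,0,0,-20,-5,0,0,0,-20,-5,0,0,0,-20,-5,0,0,0,0,0,20,0,0,0,0,30,0,0,0,0,30,0,0,0,0,10,0,0,0,0,0,0,0]

```text
t: 31.55
ee_pos: [0.4384, -0.3585, 0.3547]
tool_rot: [0.001, 0.803, 0.596, 0.0]
force: [0.2, -0.8, -1.5]
finger_gap: 0.238
grip_force: 99.1
```

Request:
carry_out:
  deltas: [0,30,0,0,0,0,40,0,0,0,0,40,0,0,0,0,40,0,0,0,0,40,0,0,0,0,40,0,0,0,0,40,0,0,0,0,40,0,0,0,0,40,0,0,0,6,10,0,0,0]

```text
t: 32.55
ee_pos: [0.4427, 0.0062, 0.3521]
tool_rot: [-0.001, 0.801, 0.599, -0.001]
force: [1.0, -0.2, -1.7]
finger_gap: 0.242
grip_force: 99.0
```

Request:
carry_out:
  deltas: [18,22,0,0,0,18,22,0,0,0,18,22,0,0,0,18,22,0,0,0,18,22,0,0,0,18,22,0,0,0,18,22,0,0,0,14,18,0,0,0,5,5,0,0,0,0,0,0,0,0]

```text
t: 33.55
ee_pos: [0.5893, 0.1788, 0.3513]
tool_rot: [-0.001, 0.802, 0.597, -0.001]
force: [1.0, 0.2, -2.1]
finger_gap: 0.238
grip_force: 99.0
```

Request:
carry_out:
  deltas: [3,-6,-20,-0.003,0,3,-7,-30,0,0,0,0,-30,0,0,0,0,-30,0,0,0,0,-15,0,0,0,0,0,0,0,0,0,0,0,0]

```text
t: 34.25
ee_pos: [0.5956, 0.1645, 0.2287]
tool_rot: [0.0, 0.804, 0.595, -0.0]
force: [0.6, 1.0, -1.0]
finger_gap: 0.239
grip_force: 98.8
```

```bash
python3 - <<'E'
from h import *
s=r.sense();p=s["ee_pos"];q=s["tool_rot"];w=2*np.arctan2(q[2],q[1]);print(s["t"],p,w,s["force"])
P=frame(p[0],p[1],w)(rod([0,.222],0)-rod([.21],0)+[0,0,p[2]+.021])
for c in("top","side"):
    r.read_camera(c)
    for i,l in enumerate(("stirrer_bulb","stirrer_top")): print(c,l,np.round(proj(c,P[i])[0],1),[(round(d["score"],2),np.round(d["point"],1)[::-1]) for d in r.pinpoint(c,l)])
d=np.array([.238,.784,.574]);e=(p-[.5807,.1185,.1913])*1e3;a=e@d;print("along",a,"rest",e-a*d)
E
```

```text
34.25 [0.59557305 0.16445505 0.22873649] 1.2746195377707963 [ 0.56132938  0.98693772 -1.01665995]
top stirrer_bulb [198.4 187.1] [(0.39, array([196.7, 188.9]))]
top stirrer_top [231.6 186.6] []
side stirrer_bulb [238.4 157.3] [(0.63, array([238.3, 157.9]))]
side stirrer_top [248.4 143. ] [(0.72, array([320.5, 285.4])), (0.48, array([247.7, 143.8]))]
along 61.05709154408885 rest [ 0.34146443 -1.91370849  2.38971885]
```

Request:
carry_out:
  deltas: [-3,-10,-7,0.001,0,-4,-12,-9,0,0,-3,-10,-7,0,0,-2,-7,-5,0,0,-1,-4,-3,0,0,-1,-2,-2,0,0,0,0,0,0,0]

```text
t: 35.25
ee_pos: [0.5818, 0.1205, 0.1952]
tool_rot: [-0.0, 0.803, 0.596, 0.0]
force: [-0.1, -0.5, -1.1]
finger_gap: 0.242
grip_force: 99.0
```

Request:
carry_out:
  deltas: [-0.5,-1,-1,0,0,-0.5,-1,-1,0,0,0,0,-0.5,0,0,0,0,0,0,0]

```text
t: 35.65
ee_pos: [0.5808, 0.1187, 0.1928]
tool_rot: [-0.0, 0.803, 0.596, 0.0]
force: [1.0, 0.4, -2.1]
finger_gap: 0.239
grip_force: 99.0
```

Request:
carry_out:
  deltas: [0,0,-0.5,0,0,0,0,-0.5,0,0,0,0,0,0,0]

```text
t: 35.95
ee_pos: [0.5808, 0.1186, 0.1918]
tool_rot: [-0.0, 0.803, 0.596, 0.0]
force: [0.4, 0.0, -1.6]
finger_gap: 0.244
grip_force: 99.0
```

Now within about 0.5 mm of home, I open gently, wait, and back straight up.

Request:
carry_out:
  deltas: [0,0,0,0,0.3,0,0,0,0,0.4,0,0,0,0,0.6,0,0,0,0,0.8,0,0,0,0,1,0,0,0,0,1,0,0,0,0,1,0,0,0,0,1]
  grip_force: 20

```text
t: 36.75
ee_pos: [0.5808, 0.1185, 0.1918]
tool_rot: [-0.0, 0.803, 0.596, -0.0]
force: [-0.3, -0.8, -0.4]
finger_gap: 0.998
grip_force: 0.0
```

Request:
carry_out:
  deltas: [0,0,10,0,1,0,0,20,0,1,0,0,30,0,1,0,0,30,0,1,0,0,30,0,1,-20,-20,20,0,1,-40,-30,0,0,1,-40,-30,0,0,1,-30,-30,0,0,1,0,0,0,0,1]

```text
t: 37.75
ee_pos: [0.4475, 0.0044, 0.3326]
tool_rot: [0.002, 0.805, 0.594, -0.002]
force: [0.4, 0.1, -0.1]
finger_gap: 1.001
grip_force: 0.0
```

```bash
python3 - <<'E'
from h import *
s=r.sense();print(s["t"],s["ee_pos"],s["force"],s["finger_gap"])
for c in("top","side"):
    r.read_camera(c)
    for i,l in enumerate(("stirrer_bulb","rest_foot","stirrer_top","rest_top")): print(c,l,[(round(d["score"],2),np.round(d["point"],1)[::-1]) for d in r.pinpoint(c,l)])
# difference to the start picture round the rest
a=cv2.imread("pics/top0.png")[170:225,195:262].astype(int);b=r.read_camera("top")[...,::-1][170:225,195:262].astype(int)
x=cv2.imread("pics/side0.png")[150:215,222:270].astype(int);y=r.read_camera("side")[...,::-1][150:215,222:270].astype(int)
for m,n in((a,b),(x,y)):
    d=np.abs(m-n).max(2);print("diff",d.mean(),np.percentile(d,[90,99]))
E
```

```text
37.75 [0.44751962 0.00443236 0.3326125 ] [ 0.44992518  0.08157857 -0.09531384] 1.0008998674689902
top stirrer_bulb [(0.73, array([213.9, 196. ]))]
top rest_foot [(0.83, array([206. , 252.1])), (0.75, array([130.6, 204.2])), (0.67, array([214.3, 190.1]))]
top stirrer_top [(0.68, array([248.4, 195. ])), (0.49, array([245.8, 195.4]))]
top rest_top [(0.82, array([148.4, 216.4])), (0.59, array([246.4, 196.1]))]
side stirrer_bulb [(0.62, array([242.6, 174.3])), (0.45, array([321.9, 309.8])), (0.32, array([340.4, 296.4]))]
side rest_foot [(0.95, array([189.3, 197.2])), (0.78, array([239.8, 174. ])), (0.6, array([190.2, 124.5])), (0.42, array([243.5, 174.3]))]
side stirrer_top [(0.67, array([245. , 175.6])), (0.46, array([251.4, 165.9]))]
side rest_top [(0.98, array([253.8, 166. ])), (0.9, array([174.7, 192.2])), (0.81, array([180.9,  99.6]))]
diff 5.182903663500678 [12. 20.]
diff 9.479807692307693 [ 15.   146.81]
```

```bash
python3 - <<'E'
from h import *
x=cv2.imread("pics/side0.png").astype(int);im=r.read_camera("side")[...,::-1].astype(int)
d=np.abs(x-im).max(2)[150:215,222:270]>50
v,u=np.nonzero(d);print(len(v),u.min()+222,u.max()+222,v.min()+150,v.max()+150)
print([(int(u[i])+222,int(v[i])+150,im[v[i]+150,u[i]+222].tolist(),x[v[i]+150,u[i]+222].tolist()) for i in range(0,len(v),12)])
E
```

```text
100 249 258 161 178
[(253, 161, [47, 43, 40], [103, 100, 99]), (257, 162, [45, 41, 38], [139, 134, 134]), (250, 164, [42, 39, 36], [200, 193, 191]), (252, 165, [47, 43, 40], [219, 212, 212]), (254, 166, [54, 51, 47], [217, 210, 208]), (257, 167, [111, 107, 104], [206, 199, 197]), (251, 169, [56, 54, 54], [191, 184, 182]), (256, 170, [49, 45, 43], [107, 103, 102]), (250, 176, [95, 90, 90], [160, 152, 151])]
```

Request:
carry_out:
  deltas: [-10,-40,20,0,1,-10,-40,20,0,1,-10,-40,0,0,1,0,-40,0,0,1,0,-40,0,0,1,0,0,0,0,1]

```text
t: 39.0
ee_pos: [0.4198, -0.1975, 0.371]
tool_rot: [0.0, 0.806, 0.592, -0.001]
force: [-0.4, -0.2, -1.1]
finger_gap: 1.004
grip_force: 0.0
```

```bash
python3 - <<'E'
from h import *
x=cv2.imread("pics/side0.png").astype(int);im=r.read_camera("side")[...,::-1].astype(int)
d=np.abs(x-im).max(2)[150:215,222:270];print(np.percentile(d,[90,99,100]))
s=r.sense();print(s["t"],s["joint_velocities"].round(3))
E
```

```text
[ 44. 102. 165.]
39.05 [-0.037 -0.024 -0.063  0.019 -0.028  0.004 -0.023]
```

```bash
python3 - <<'E'
from h import *
x=cv2.imread("pics/side0.png").astype(int)
im=r.read_camera("side")[...,::-1].astype(int)
d=np.abs(x-im).max(2)
print(d[156:192:3,228:270:3]); print(im.max(2)[156:192:3,228:270:3])
y=cv2.imread("pics/top0.png").astype(int);d=np.abs(y-r.read_camera("top")[...,::-1]).max(2)[170:225,195:262];print(np.percentile(d,[90,99,100]))
E
```

```text
[[  0   1   2   1   1   1   1   0   8  26  25  28  28  30]
 [  1   1   1   1   2   1   1   1   9  22  27  27  29  29]
 [  0   1   1   1   1   1   1   9  26 158  20  28  28  30]
 [  1   1   2   2   0   1   2   4  31 163  71  27  29  29]
 [  1   1   1   1   1   1   2   1  46 157 121  27  29  29]
 [  2   1   2   1   1   2   2   1  38  27  24  27  29  29]
 [  1   2   3   1   1   3   2   0  71  24  26  27  28  31]
 [  3   3   1   1   1   1   2   2  74  60  26  28  30  33]
 [  1   2   1   3   4   3   3   1  70  86  21  28  32  34]
 [  2   2   2   2   1   2   3   2  79  85  35  28  33  34]
 [  1   1   2   2   2   2   3   2  85  78  77  30  33  34]
 [  1   1   2   3   2   1   2   2  59  78  79  16  34  34]]
[[ 47  48  48  48  48  48  48  48  54  71  71  74  74  76]
 [ 48  48  48  48  48  48  48  48  54  70  72  73  75  75]
 [ 48  48  48  48  48  48  48  76 137  70  72  74  74  76]
 [ 47  48  48  49  47  48  69 134 188  70  72  73  75  75]
 [ 48  48  48  48  50  67 109 102 170  70  72  73  75  75]
 [ 49  55 100 227 247 248 229  94  85  70  72  73  75  75]
 [126 134 176 255 240 148 211 155  84  70  72  74  74  77]
 [129 141 136 254 213 144 143 202  81  71  72  74  76  79]
 [ 82 142 131 240 223 175 217 246  85  71  72  74  79  80]
 [ 50 141 139 223 253 175 199 190  81  76  72  74  80  80]
 [ 47 127 142 138 134 115 181 200  73  76  74  76  79  80]
 [ 48  80 138 131 133  94 155 171  95  63  86  83  80  80]]
[ 6.    9.16 59.  ]
```

Everything of the rest and stirrer that shows matches the start picture. The remaining difference is only the arm covering part of the view. I hand in the job.

```bash
python3 -c "
from workcell import r;print(r.finish_job())"
```

```text
the job is handed in; nothing more can be done
None
```

I handed the job in at about 39 s: the bulb made two full turns on the dish floor plus two short extra nudges, all seven beads look shoved by about 20 mm or more and stayed in the dish (one hidden behind the lamp in the last look), and the stirrer is back home in its rest.

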